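# Pop the photometer's sample hatch

## Task

Open the sample port of the photometer for the next reading: press its hatch down once with the fingertips near the free edge, without forcing it, so that the push-push latch lets go, then take the hand away and let it pop up by itself. Watch for about two seconds, hand off, that it stays open and leave it standing open; do not push it back down once it has popped. Leave the fuse hatch of the smaller power pack shut and unpressed, and do not pick up or shift the bottles, vials and tools around.

Things in the scene. Friction and masses are not known exactly. Their poses are not given: they have to be found in the camera images.
- photometer: White plastic bench instrument, 160 (x) x 130 (y) x 75 mm high, does not shift; a black display and four grey keys on its top, in front of a grey hatch 66 mm long (x), 60 mm wide (y). Origin: centre of its underside; x axis from keypad edge to back, z up. Hatch: top 97 mm above the worktop, hinge 50 mm behind the origin, free edge 16 mm in front of it.
- sample_hatch (a joint): Angle of the photometer's hatch, rad: 0 to 0.01 shut; negative pressed in (1 mm at the free edge per -0.015; the latch lets go at -0.073, soft rubber stop at -0.109, about 7 mm); positive open, stop at 1.15. Pressing near the free edge takes 2 to 4 N up to the stop. Unlatched, a damped spring lifts it in about 1 s as the hand makes room. Pressed right down again, it latches again.
- sample_hatch_press (a point): Place to press: on the top face of the photometer's hatch, on three small ribs, mid-width, 13 mm from the free edge and 53 mm from the hinge; 97 mm above the worktop when shut. Moves with the hatch; its x axis points to the hinge, z out of the top face.
- power_pack: The smaller white unit, 110 (x) x 100 (y) x 60 mm high, no display or keys, with a small grey hatch 50 x 50 mm, top 82 mm above the worktop. Origin: centre of its underside; x axis towards its hinge side. To be left alone. The two units stand side by side, either one on the left.
- fuse_hatch (a joint): Angle of the power pack's small hatch, rad: 0 shut; it has the same kind of latch, negative pressed in, positive open. It must stay shut and unpressed.
- vial_1: Small clear vial with a white cap, 21 mm across, 49 mm high, in front of the photometer; origin at its underside. Bystander.
- vial_3: Small brown vial with a black cap, 21 mm across, 49 mm high, in front of the power pack; origin at its underside. Bystander.
- wrench: Adjustable wrench, 43 x 198 x 10 mm, lying near the front edge. Bystander.
- marker: Marker pen, 14 x 127 x 15 mm, lying near the front edge. Bystander.
- tape_roll: Roll of tape, 68 mm across, 19 mm high, lying on the right. Bystander.
- blue_cap_bottle: Bottle with a blue cap, 56 mm across, 101 mm high, behind the units. Bystander.
- amber_bottle: Brown bottle with a black cap, 62 mm across, 126 mm high, behind the units. Bystander.
- powder_jar: Jar with a red lid, 65 mm across, 80 mm high, behind the units. Bystander.

How it is judged:
On the way, in this order (a step that is already met when the one before it is completed fails the run):
1. the photometer's hatch is pressed in with the fingers (value of joint sample_hatch below -0.06 rad and contact force between the fingers and photometer above 0.3 N).
2. the hatch has popped and stands open, with the robot off it, for 1.5 s (value of joint sample_hatch above 0.9 rad and contact force between each of the arm, the fingers and photometer below 0.1 N), for 1.5 s.
At the end, for the whole second after the job is handed in: The photometer's hatch stands open by more than 0.9 rad, at rest and untouched; the power pack's hatch is shut (within 0.03 rad); every bystander is within 20 mm of its start (value of joint sample_hatch above 0.9 rad and velocity of joint sample_hatch between -0.05 and 0.05 rad/s and value of joint fuse_hatch between -0.03 and 0.03 rad and distance of each of vial_1, vial_3, wrench, marker, tape_roll, blue_cap_bottle, amber_bottle, powder_jar from where it was at the start of the episode below 0.02 m).
It fails at once if the hatch is pushed back down after it has popped (closing faster than 0.15 rad/s between 0.2 and 0.8 rad) (value of joint sample_hatch between 0.2 and 0.8 rad and velocity of joint sample_hatch below -0.15 rad/s).
It fails at once if the photometer is forced: more than 40 N on it (contact force between any of the fingers, the arm and photometer above 40 N).
It fails at once if the power pack's hatch is pressed (beyond -0.04 rad) or opened (beyond 0.1 rad) (value of joint fuse_hatch below -0.04 rad or value of joint fuse_hatch above 0.1 rad).
It fails at once if a bystander is lifted, carried or shifted by more than 30 mm (distance of any of vial_1, vial_3, wrench, marker, tape_roll, blue_cap_bottle, amber_bottle, powder_jar from where it was at the start of the episode above 0.03 m).
It also fails if it takes over 35 s, if anything falls off the work surface, if the arm or the gripper's body presses on something with over 40 N, if the wrist force passes 120 N, or if a joint passes its speed limit or range.

## Robot

A 6-joint arm with a two-finger parallel gripper is mounted at the origin on a cart in front of the work surface, level with it; the furniture and walls round the work are solid. World frame = base frame: x ahead of the robot, y to its left, z up, the work surface at z = 0. Lengths are in m, angles in rad, forces in N, time in s.
With the tool pointing down it reaches from about 0.375 to 0.9 m from the base axis. Payload 3.1 kg.
Tool frame: the origin (TCP) lies at the very end of the fingers, on their centre line; the grasp point (between the pads) lies 19 mm behind it; z points along the fingers, y is the line along which they close (so a half turn about z gives the same grasp; the last joint's range is limited). The gripper opens to 87 mm and grips with 3 to 60 N. Pads are 19 mm wide; open, the fingers measure 117 mm over their backs; the gripper's body (75 mm by 190 mm) begins 51 mm behind the grasp point.
Start: joints at [-1.333, 0.527, 1.433, -0, 1.181, -0.178], TCP at [0.252, -0.572, 0.194] pointing down, gripper open.
Joint ranges: [-3.08, 3.08], [-0.75, 2.2], [0.22, 2.44], [-1.43, 4.57], [0, 2.65], [-2.85, 2.85]. Speed limits (rad/s): [2.79, 2.79, 3.14, 3.14, 3.14, 3.14].

## Interface

Orientations are given as a unit quaternion [x, y, z, w].
In Python, from rig import status, viewer, robot gives the robot as it stands.
- The arm moves only by the tool arm_command, never from a script. Its arguments are lists of equal length, an entry for each row: "delta_rot": the turn, a rotation vector about the tool's x, y, z in degrees, a list of three; "delta_pos": the shift along the tool's x, y, z in m, a list of three; "gripper": the closure, from -1 (fully open) to 1 (shut). In form: {"delta_rot": [[rx, ry, rz], ...], "delta_pos": [[dx, dy, dz], ...], "gripper": [gripper, ...]}. A call has 1 to 12 rows; each row is the pose to reach, as a shift and turn from the pose commanded when the call began, along the tool's axes at that moment; what a row does not reach only later rows make up. A row lasts 1/12 s, in which the tool goes at most 41.7 mm and 7.16 degrees, less where a joint would pass 70% of its speed; a pose out of reach is approached as far as the arm can. A call with a gripper value outside its range is refused whole. The fingers move at their own pace and stop on an object; "grip_force" is the grip in N (left out, the last holds). Time passes only in rows, so rows that repeat a pose let the fingers close. It gives the time, the measured TCP pose, the force, the opening and the grip force at its end, in the units of the state.
- status.get_obs(): the state, without advancing time (a new reading comes with each control period).
- viewer.camera(name): name is "scene" or "top" or "wrist"; returns a dict with "pixels" (480x640x3 uint8, blue, green, red), "fx", "fy", "cx", "cy" (pixels), "pose" (4x4, takes a point from camera to world coordinates); the wrist camera has in their place "mount" (4x4, takes a point from camera to tool coordinates, whose origin is the TCP and whose axes are the flange's). Camera axes: x right, y down, z forward; pixel columns grow to the right and rows downward; lengths in m; the calibration is good to about 2 mm. A picture is of the moment at which its call begins: read the wrist's pose just before it. There is no depth.
- robot.hand_in(): hands the job in; it is judged then, once.
The state is a dict: "time": time; "q": joint angles; "joint_velocities": joint speeds; "joint_torque": joint torques, N m; "position": TCP position; "tool_rot": TCP orientation; "ft_force": force on the tool from outside, world axes, zero at the start; "moment": the same for the moment, N m; "grip_width": finger opening in m; "grip_force": force on a finger pad.
Only numpy, scipy, OpenCV 4.12 (cv2) and the standard library are available. Lean on these libraries where they do the work, as an engineer would, in place of code of your own. Each camera call takes 0.05 s, during which the arm holds its last target. There are 200 camera calls.

## Working session

There is one attempt and no reset: what is moved stays moved. The work goes in short steps, Python scripts to look and compute and a tool call to move; the robot and the scene stay as the last step left them, time stands still between calls to the robot, and variables do not carry over. Pictures are saved under pics/ and viewed, at most 10 in all, crops included, and the job is handed in when it is done.

Besides the shell and the picture viewer there is one more tool, called after "Request:" as name(argument=value, ...) on one line, values as JSON. arm_command: Moves the arm, as the interface text tells. Its arguments: {"type":"object","properties":{"delta_rot":{"type":"array","items":{"type":"array","items":{"type":"number"}}},"delta_pos":{"type":"array","items":{"type":"array","items":{"type":"number"}}},"gripper":{"type":"array","items":{"type":"number"}},"grip_force":{"type":"number"}},"required":["delta_rot","delta_pos","gripper"]}

```bash
mkdir -p pics
cat > look.py <<'E'
import sys,cv2,json,numpy as np
from rig import status,viewer
def snap(name,fn):
    o=status.get_obs(); c=viewer.camera(name); cv2.imwrite('pics/'+fn+'.png',c['pixels'])
    np.save('pics/'+fn+'.npy',{'c':c,'o':o},allow_pickle=True); return c,o
def ray(c,u,v,z):
    P=np.array(c['pose']); d=P[:3,:3]@np.array([(u-c['cx'])/c['fx'],(v-c['cy'])/c['fy'],1]); p=P[:3,3]
    return p+d*(z-p[2])/d[2]
E
python3 - <<'E'
from look import *
c,o=snap('top','top0'); print(c['pose'],c['fx']); c,o=snap('scene','sc0'); print(c['pose'],o['position'],o['tool_rot'],o['time'])
E
```

```text
[[ 0.00614538 -0.99878827  0.04882859  0.44916322]
 [-0.99996082 -0.0058268   0.00666418 -0.32925508]
 [-0.00637159 -0.04886763 -0.99878494  1.26022855]
 [ 0.          0.          0.          1.        ]] 508.84637495129084
[[ 5.18907291e-01 -6.11774479e-01  5.97048750e-01 -2.02588298e-01]
 [-8.54830014e-01 -3.70602943e-01  3.63206698e-01 -7.85419583e-01]
 [-9.32563997e-04 -6.98845795e-01 -7.15271756e-01  9.31344096e-01]
 [ 0.00000000e+00  0.00000000e+00  0.00000000e+00  1.00000000e+00]] [ 0.25228788 -0.5710117   0.19352642] [ 9.78465392e-01  2.06408456e-01 -4.12951347e-05 -1.01200365e-03] 0.05
```

View pics/top0.png

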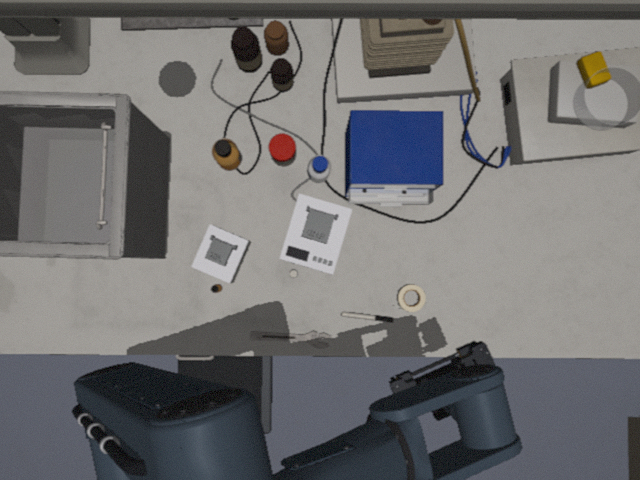

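View pics/sc0.png

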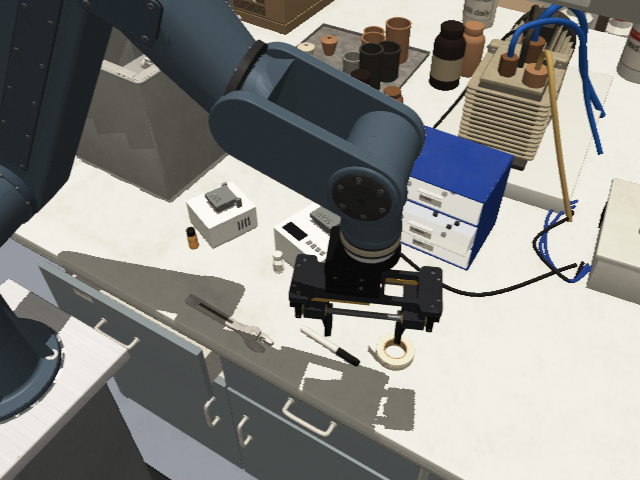

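The top view shows the photometer at about (316,233) with its hatch near (320,225), the power pack at (221,253), and the bottles behind. The scene view shows the gripper over the tape area. Next I'll measure the photometer from the top view.

Run:
```python
from look import *
D=np.load('pics/top0.npy',allow_pickle=True).item(); c=D['c']; im=c['pixels']
g=cv2.cvtColor(im,cv2.COLOR_BGR2GRAY)
x0,y0=270,185; r=im[y0:y0+100,x0:x0+100]; gr=g[y0:y0+100,x0:x0+100]
cv2.imwrite('pics/crop.png',cv2.resize(r,None,fx=6,fy=6,interpolation=cv2.INTER_CUBIC))
def show(name,m,z):
    cs,_=cv2.findContours(m.astype(np.uint8),cv2.RETR_EXTERNAL,cv2.CHAIN_APPROX_NONE)
    for k in sorted(cs,key=cv2.contourArea)[-3:]:
        if cv2.contourArea(k)<40: continue
        b=cv2.boxPoints(cv2.minAreaRect(k))+[x0,y0]
        P=np.array([ray(c,*p,z) for p in b])
        print(name,cv2.contourArea(k),b.mean(0).round(1),'\n',P.round(4).tolist(),P.mean(0).round(4),[np.linalg.norm(P[i]-P[i-1]).round(4) for i in (1,2)])
show('body',gr>205,.075); show('hatch',(gr>70)&(gr<160),.097); show('disp',gr<60,.075)
```

```text
hatch 9406.0 [319.5 234.5] 
 [[0.6425, -0.2352, 0.097], [0.6437, -0.463, 0.097], [0.4166, -0.463, 0.097], [0.4151, -0.2374, 0.097]] [ 0.5295 -0.3496  0.097 ] [np.float64(0.2278), np.float64(0.2271)]
disp 131.0 [297.1 253.1] 
 [[0.4842, -0.2738, 0.075], [0.502, -0.279, 0.075], [0.4893, -0.3223, 0.075], [0.4715, -0.3171, 0.075]] [ 0.4868 -0.2981  0.075 ] [np.float64(0.0185), np.float64(0.0451)]
```

View pics/crop.png

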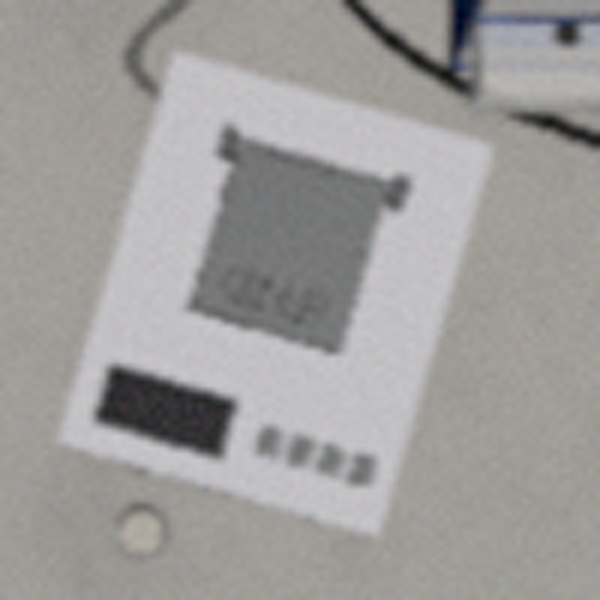

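The crop shows the body top corners at (175,55), (493,147), (380,535) and (62,440). The hatch's free edge runs from (190,310) to (338,352), and the ribs are near (277,293).

Run:
```python
from look import *
D=np.load('pics/top0.npy',allow_pickle=True).item(); c=D['c']
f=lambda p,z: ray(c,270+(p[0]+.5)/6-.5,185+(p[1]+.5)/6-.5,z)
B=np.array([f(p,.075) for p in [(175,55),(493,147),(380,535),(62,440)]])
ctr=B.mean(0); d=(B[0]+B[1]-B[2]-B[3])/2; L=np.linalg.norm(d); w=np.linalg.norm((B[0]+B[3]-B[1]-B[2])/2)
d/=L; print('body',ctr,L,w,'yaw',np.degrees(np.arctan2(d[1],d[0])))
H=np.array([f(p,.097) for p in [(190,311),(338,352)]]); print('free edge',H.mean(0),np.linalg.norm(H[0]-H[1]))
print('press from body',ctr[:2]-.003*d[:2],'from edge',H.mean(0)[:2]+.013*d[:2],'ribs',f((277,293),.097))
o=D['o']; print(c['cx'],c['cy'])
from scipy.spatial.transform import Rotation as R
print(R.from_quat(o['tool_rot']).as_matrix().round(3))
```

```text
body [ 0.532686   -0.34152687  0.075     ] 0.15699815211833756 0.12895147505092586 yaw -15.955794375342085
free edge [ 0.51662389 -0.33621262  0.097     ] 0.05860402742114004
press from body [ 0.52980157 -0.34070219] from edge [ 0.52912305 -0.33978626] ribs [ 0.53137307 -0.34110831  0.097     ]
307.120637366284 244.4150533542855
[[ 0.915  0.404 -0.001]
 [ 0.404 -0.915  0.002]
 [ 0.    -0.002 -1.   ]]
```

Three independent estimates put the press point at about (0.530, -0.340) and the yaw at -16°. The measured sizes are 157 x 129 mm against the given 160 x 130 mm, so they agree. I'll move above the point with the fingers shut, holding height.

Request:
arm_command(delta_rot=[[0, 0, 4], [0, 0, 8], [0, 0, 12], [0, 0, 16], [0, 0, 20], [0, 0, 24], [0, 0, 28], [0, 0, 32], [0, 0, 36], [0, 0, 40], [0, 0, 40], [0, 0, 40]], delta_pos=[[0.03, -0.009, 0], [0.065, -0.018, 0], [0.1, -0.029, 0], [0.135, -0.039, 0], [0.17, -0.049, 0], [0.205, -0.059, 0], [0.24, -0.069, 0], [0.275, -0.079, 0], [0.31, -0.089, 0], [0.335, -0.096, 0], [0.347, -0.099, 0], [0.347, -0.099, 0]], gripper=[1, 1, 1, 1, 1, 1, 1, 1, 1, 1, 1, 1], grip_force=10)

```text
time: 1.1
position: [0.5315, -0.3389, 0.194]
tool_rot: [0.99, -0.138, -0.0, -0.0]
ft_force: [0.2, 0.1, 0.8]
grip_width: 0.0151
grip_force: 0.0
```

Request:
arm_command(delta_rot=[[0, 0, 0], [0, 0, 0], [0, 0, 0], [0, 0, 0]], delta_pos=[[0, 0, 0.01], [0, 0, 0.025], [0, 0, 0.04], [0, 0, 0.04]], gripper=[1, 1, 1, 1])

```text
time: 1.43
position: [0.526, -0.3409, 0.1506]
tool_rot: [0.99, -0.141, -0.004, -0.002]
ft_force: [-0.0, 0.3, -1.1]
grip_width: 0.0007
grip_force: 0.0
```

Run:
```python
from look import *
from scipy.spatial.transform import Rotation as R
c,o=snap('wrist','w1'); M=np.array(c['mount']); print(M.round(3),o['position'],o['tool_rot'],o['ft_force'],o['grip_width'])
W=np.eye(4); W[:3,:3]=R.from_quat(o['tool_rot']).as_matrix(); W[:3,3]=o['position']
T=np.linalg.inv(W@M)
for p in [(.530,-.340,.097),(.5166,-.3362,.097),tuple(o['position'])]:
    q=T@np.array([*p,1]); print(p,c['fx']*q[0]/q[2]+c['cx'],c['fy']*q[1]/q[2]+c['cy'])
```

```text
[[ 0.    -0.963 -0.271  0.073]
 [ 1.     0.001 -0.001 -0.   ]
 [ 0.001 -0.271  0.963 -0.19 ]
 [ 0.     0.     0.     1.   ]] [ 0.52603353 -0.34087484  0.15055804] [ 0.98993698 -0.14145225 -0.00352175 -0.00190742] [-0.01981903  0.30328099 -1.09302709] 0.00067469816707215
(0.53, -0.34, 0.097) 315.64438377514153 242.75289261952872
(0.5166, -0.3362, 0.097) 315.81554509792494 261.13696474875167
(np.float64(0.5260335332837194), np.float64(-0.3408748435377203), np.float64(0.1505580421926843)) 318.1584015599934 274.8565072764833
```

View pics/w1.png

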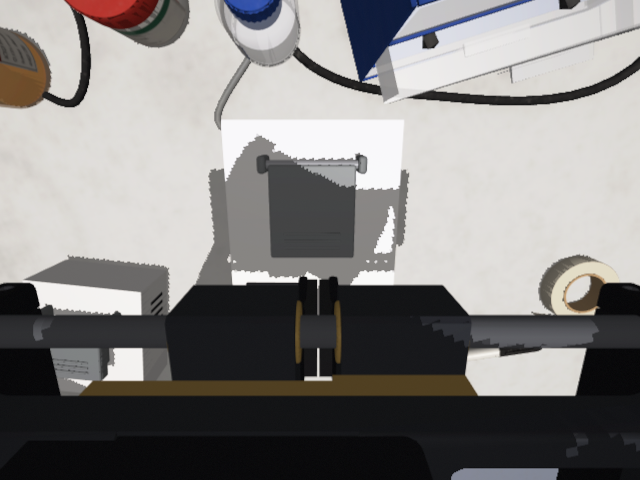

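The wrist view shows the hatch square to the tool, with its free edge at v≈256, u 270–354, and the ribs at v≈237. That is about 3 mm further back than my estimate, but the arm had not settled. I'll let it settle and re-measure.

Request:
arm_command(delta_rot=[[0, 0, 0], [0, 0, 0], [0, 0, 0], [0, 0, 0]], delta_pos=[[0, 0, 0], [0, 0, 0], [0, 0, 0], [0, 0, 0]], gripper=[1, 1, 1, 1])

```text
time: 1.82
position: [0.5301, -0.3417, 0.1553]
tool_rot: [0.99, -0.141, 0.001, 0.001]
ft_force: [-1.2, 0.2, 0.3]
grip_width: 0.0003
grip_force: 0.0
```

Run:
```python
from look import *
from scipy.spatial.transform import Rotation as R
c,o=snap('wrist','w2'); M=np.array(c['mount']); print(o['position'],o['tool_rot'],o['ft_force'])
W=np.eye(4); W[:3,:3]=R.from_quat(o['tool_rot']).as_matrix(); W[:3,3]=o['position']
c['pose']=W@M; g=cv2.cvtColor(c['pixels'],cv2.COLOR_BGR2GRAY)
m=((g>40)&(g<85)).astype(np.uint8); m[:180]=0; m[275:]=0; m[:,:240]=0; m[:,390:]=0
cs,_=cv2.findContours(m,cv2.RETR_EXTERNAL,cv2.CHAIN_APPROX_NONE); k=max(cs,key=cv2.contourArea); x,y,w,h=cv2.boundingRect(k); print(x,y,w,h)
e=ray(c,x+w/2-.5,y+h-.5,.097); d=R.from_quat(o['tool_rot']).apply([1,0,0]); print('edge',e,'width',np.linalg.norm(ray(c,x,y+h,.097)-ray(c,x+w,y+h,.097)),'press',e+.013*d)
print('tool delta',W[:3,:3].T@(e+.013*d-o['position']))
```

```text
[ 0.53011895 -0.34166627  0.15532785] [ 9.90037618e-01 -1.40800637e-01  6.53341381e-04  5.19089626e-04] [-1.16482144  0.21065771  0.28663727]
270 180 85 81
edge [ 0.52083597 -0.33427677  0.097     ] width 0.06300248075003263 press [ 0.53332052 -0.33790111  0.09701872]
tool delta [ 0.00194096 -0.00455766  0.05830816]
```

Request:
arm_command(delta_rot=[[0, 0, 0], [0, 0, 0], [0, 0, 0], [0, 0, 0], [0, 0, 0], [0, 0, 0], [0, 0, 0]], delta_pos=[[0.001, -0.003, 0.012], [0.001, -0.003, 0.025], [0.001, -0.003, 0.036], [0.001, -0.003, 0.045], [0.001, -0.003, 0.05], [0.001, -0.003, 0.052], [0.001, -0.003, 0.052]], gripper=[1, 1, 1, 1, 1, 1, 1])

```text
time: 2.45
position: [0.5315, -0.3382, 0.1017]
tool_rot: [0.99, -0.141, -0.0, -0.0]
ft_force: [0.3, -0.5, 0.2]
grip_width: 0.0005
grip_force: 0.0
```

Request:
arm_command(delta_rot=[[0, 0, 0], [0, 0, 0], [0, 0, 0], [0, 0, 0], [0, 0, 0], [0, 0, 0], [0, 0, 0], [0, 0, 0]], delta_pos=[[0, 0, 0.002], [0, 0, 0.004], [0, 0, 0.005], [0, 0, 0.006], [0, 0, 0.007], [0, 0, 0.008], [0, 0, 0.009], [0, 0, 0.009]], gripper=[1, 1, 1, 1, 1, 1, 1, 1])

```text
time: 3.12
position: [0.5316, -0.3383, 0.0933]
tool_rot: [0.99, -0.141, -0.0, -0.0]
ft_force: [0.6, 0.2, -0.1]
grip_width: 0.0002
grip_force: 0.0
```

Request:
arm_command(delta_rot=[[0, 0, 0], [0, 0, 0], [0, 0, 0], [0, 0, 0]], delta_pos=[[0, 0, 0.001], [0, 0, 0.002], [0, 0, 0.002], [0, 0, 0.002]], gripper=[1, 1, 1, 1])

```text
time: 3.45
position: [0.5317, -0.3383, 0.0914]
tool_rot: [0.99, -0.141, -0.0, -0.0]
ft_force: [0.2, -0.4, -0.2]
grip_width: 0.0002
grip_force: 0.0
```

Run:
```python
from look import *
c,o=snap('scene','s2'); print(o['ft_force'],o['moment'],o['position'])
cv2.imwrite('pics/s2c.png',cv2.resize(c['pixels'][130:300,210:420],None,fx=3.5,fy=3.5,interpolation=cv2.INTER_CUBIC))
```

```text
[ 0.24697653 -0.3597518  -0.22743529] [0.0815399  0.04182681 0.0077727 ] [ 0.53167663 -0.33833659  0.09136631]
```

View pics/s2c.png

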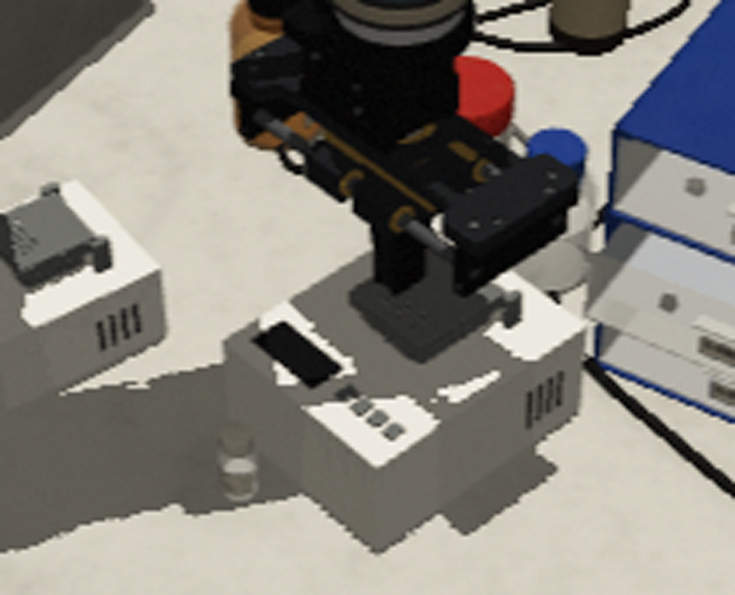

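The crop shows the fingertips on the middle of the hatch, near the ribs. The hatch still looks shut and no force reads yet, so I'll keep going down in small steps.

Request:
arm_command(delta_rot=[[0, 0, 0], [0, 0, 0], [0, 0, 0]], delta_pos=[[0, 0, 0.001], [0, 0, 0.0015], [0, 0, 0.0015]], gripper=[1, 1, 1])

```text
time: 3.75
position: [0.5316, -0.3383, 0.0898]
tool_rot: [0.99, -0.141, -0.0, -0.0]
ft_force: [0.1, -0.3, 0.7]
grip_width: 0.0003
grip_force: 0.0
```

Request:
arm_command(delta_rot=[[0, 0, 0], [0, 0, 0], [0, 0, 0]], delta_pos=[[0, 0, 0.001], [0, 0, 0.0015], [0, 0, 0.0015]], gripper=[1, 1, 1])

```text
time: 4.0
position: [0.5316, -0.3383, 0.0883]
tool_rot: [0.99, -0.141, -0.0, -0.0]
ft_force: [-0.1, -0.6, 0.1]
grip_width: 0.0009
grip_force: 0.0
```

Run:
```python
from look import *
c,o=snap('wrist','w3'); print(o['ft_force'],o['moment'],o['position'],o['joint_torque'])
a=np.load('pics/w2.npy',allow_pickle=True).item()['c']['pixels']
cv2.imwrite('pics/w3c.png',np.hstack([a[120:420,200:440],c['pixels'][120:420,200:440]]))
```

```text
[-0.09394796 -0.55989299  0.13498913] [0.04937851 0.07008713 0.01137338] [ 0.53161374 -0.3383368   0.08828757] [-6.02814645e-03 -4.66390085e+01 -1.44708198e+01  5.54845529e-02
 -6.44373614e-02  1.89979587e-04]
```

View pics/w3c.png

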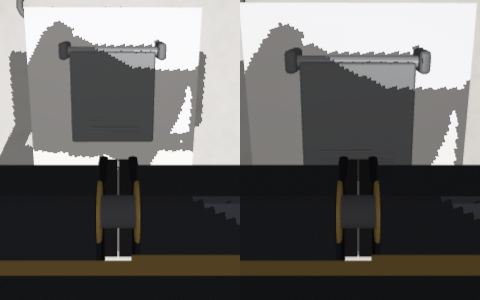

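The side-by-side crop shows the fingertips (v≈157) level with the ribs (v≈152) and centred on the hatch. There is still no force, so the true surface must be a little lower. I'll continue gently.

Request:
arm_command(delta_rot=[[0, 0, 0], [0, 0, 0], [0, 0, 0]], delta_pos=[[0, 0, 0.001], [0, 0, 0.0015], [0, 0, 0.0015]], gripper=[1, 1, 1])

```text
time: 4.3
position: [0.5316, -0.3383, 0.0868]
tool_rot: [0.99, -0.141, -0.0, -0.0]
ft_force: [0.4, 0.7, 0.3]
grip_width: 0.0006
grip_force: 0.0
```

Run:
```python
from look import *
from scipy.spatial.transform import Rotation as R
for n in ['w2','w3']:
    D=np.load(f'pics/{n}.npy',allow_pickle=True).item(); c,o=D['c'],D['o']; g=cv2.cvtColor(c['pixels'],cv2.COLOR_BGR2GRAY)
    W=np.eye(4); W[:3,:3]=R.from_quat(o['tool_rot']).as_matrix(); W[:3,3]=o['position']; T=np.linalg.inv(W@np.array(c['mount']))
    for s in (0,.013,.06):
      for z in (.097,.092,.085):
        q=T@np.array([.5205+s*.961,-.3345-s*.276,z,1]); print(n,s,z,round(c['fx']*q[0]/q[2]+c['cx']),round(c['fy']*q[1]/q[2]+c['cy']))
    print(c['fx'],o['joint_torque'][:3],o['q'][:3], g[225:282:2,300].tolist())
```

```text
w2 0 0.097 312 261
w2 0 0.092 313 259
w2 0 0.085 313 256
w2 0.013 0.097 312 244
w2 0.013 0.092 312 242
w2 0.013 0.085 313 240
w2 0.06 0.097 312 179
w2 0.06 0.092 312 178
w2 0.06 0.085 312 177
353.6087519167373 [ -0.13811092 -45.09751439 -16.65481389] [-0.74936949  0.57830521  1.45770462] [69, 70, 69, 69, 69, 69, 67, 68, 69, 69, 68, 63, 69, 69, 67, 68, 68, 68, 94, 135, 135, 135, 136, 135, 135, 136, 53, 9, 10]
w3 0 0.097 317 300
w3 0 0.092 317 296
w3 0 0.085 317 291
w3 0.013 0.097 317 278
w3 0.013 0.092 317 275
w3 0.013 0.085 317 271
w3 0.06 0.097 317 193
w3 0.06 0.092 317 192
w3 0.06 0.085 317 190
353.6087519167373 [-6.02814645e-03 -4.66390085e+01 -1.44708198e+01] [-0.74386131  0.66319025  1.50904494] [64, 64, 64, 64, 64, 64, 64, 64, 64, 64, 64, 64, 65, 64, 64, 64, 63, 64, 64, 64, 63, 63, 58, 64, 62, 62, 24, 10, 9]
```

Run:
```python
from look import *
a=np.load('pics/s2.npy',allow_pickle=True).item()['c']['pixels']
c,o=snap('scene','s3'); print(o['ft_force'],o['position'])
f=lambda i:cv2.resize(i[195:245,295:365],None,fx=5.6,fy=8,interpolation=cv2.INTER_CUBIC)
cv2.imwrite('pics/cmp.png',np.hstack([f(a),f(c['pixels'])]))
```

```text
[0.3508539  0.67382918 0.31386002] [ 0.53163419 -0.33830492  0.08679159]
```

View pics/cmp.png

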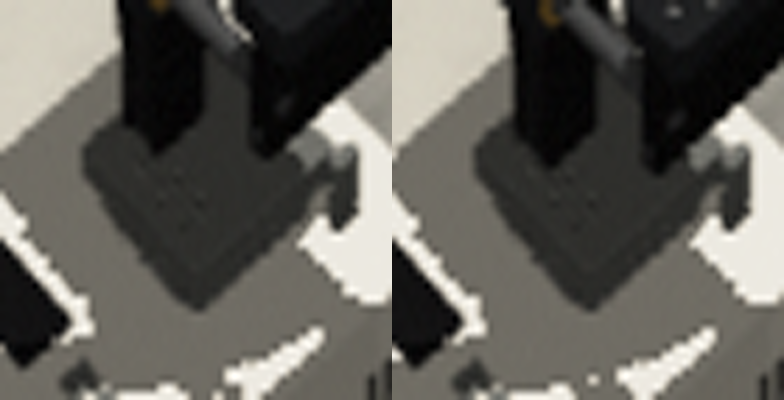

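The comparison shows the hatch hasn't moved, while the fingers came about 1.6 px lower. In the picture they end behind and left of the ribs (which are at about crop (575,190)). I'll check this numerically with the scene camera.

Run:
```python
from look import *
D=np.load('pics/s3.npy',allow_pickle=True).item(); c,o=D['c'],D['o']; T=np.linalg.inv(c['pose'])
def pr(p):
    q=T@np.array([*p,1]); u=c['fx']*q[0]/q[2]+c['cx']; v=c['fy']*q[1]/q[2]+c['cy']; return (round(u,1),round(v,1)),'crop',(round((u-295)*5.6),round((v-195)*8))
d=np.array([.961,-.276]); n=np.array([.276,.961]); e=np.array([.5205,-.3345])
print('tcp',pr(o['position']))
for nm,s,t in [('press',.013,0),('edge L',0,.03),('edge R',0,-.03),('hinge R',.066,-.03)]:
    print(nm,pr([*(e+s*d+t*n),.097]))
t=np.array(o['position'])
for a,b in [(-.0095,.015),(-.0095,-.015),(.0095,-.015),(-.0095,.011),(-.0095,-.011)]: print('finger corner',pr([*(t[:2]+a*d+b*n),t[2]]))
def inv(x,y,z): return ray(c,295+x/5.6,195+y/8,z).round(4)
print('ribs seen',inv(183,193,.097),'front corner R',inv(195,290,.097),'corner L',inv(85,150,.097))
for z in (.087,.097,.107): print(z,'finger low vertex seen',inv(158,168,z))
```

```text
tcp ((np.float64(323.7), np.float64(221.9)), 'crop', (161, 215))
press ((np.float64(324.0), np.float64(217.7)), 'crop', (162, 181))
edge L ((np.float64(308.7), np.float64(213.0)), 'crop', (77, 144))
edge R ((np.float64(329.7), np.float64(228.9)), 'crop', (194, 271))
hinge R ((np.float64(354.3), np.float64(212.7)), 'crop', (332, 142))
finger corner ((np.float64(315.0), np.float64(220.3)), 'crop', (112, 202))
finger corner ((np.float64(325.4), np.float64(228.2)), 'crop', (170, 266))
finger corner ((np.float64(332.5), np.float64(223.5)), 'crop', (210, 228))
finger corner ((np.float64(316.4), np.float64(221.3)), 'crop', (120, 210))
finger corner ((np.float64(324.0), np.float64(227.1)), 'crop', (162, 257))
ribs seen [ 0.5332 -0.3463  0.097 ] front corner R [ 0.507  -0.3668  0.097 ] corner L [ 0.5284 -0.3092  0.097 ]
0.087 finger low vertex seen [ 0.5451 -0.3289  0.087 ]
0.097 finger low vertex seen [ 0.5362 -0.3343  0.097 ]
0.107 finger low vertex seen [ 0.5274 -0.3397  0.107 ]
```

Both the scene view and the wrist view put the visible finger ends about 27 mm short of the nominal TCP. That puts the tips near z≈0.114, still above the hatch, which fits the zero force. Their horizontal position agrees with the plan. I'll descend further, carefully.

Request:
arm_command(delta_rot=[[0, 0, 0], [0, 0, 0], [0, 0, 0], [0, 0, 0], [0, 0, 0], [0, 0, 0], [0, 0, 0], [0, 0, 0]], delta_pos=[[0, 0, 0.0015], [0, 0, 0.003], [0, 0, 0.0045], [0, 0, 0.006], [0, 0, 0.0075], [0, 0, 0.009], [0, 0, 0.01], [0, 0, 0.01]], gripper=[1, 1, 1, 1, 1, 1, 1, 1])

```text
time: 5.02
position: [0.5316, -0.3383, 0.0766]
tool_rot: [0.99, -0.141, -0.0, -0.0]
ft_force: [0.0, 0.4, 0.2]
grip_width: 0.0007
grip_force: 0.0
```

Run:
```python
from look import *
c,o=snap('scene','s4'); print(o['ft_force'],o['position'])
f=lambda i:cv2.resize(i[195:245,295:365],None,fx=8,fy=8,interpolation=cv2.INTER_CUBIC)
cv2.imwrite('pics/s4c.png',f(c['pixels']))
```

```text
[0.04866363 0.43279984 0.21751856] [ 0.53155496 -0.33825107  0.07661765]
```

View pics/s4c.png

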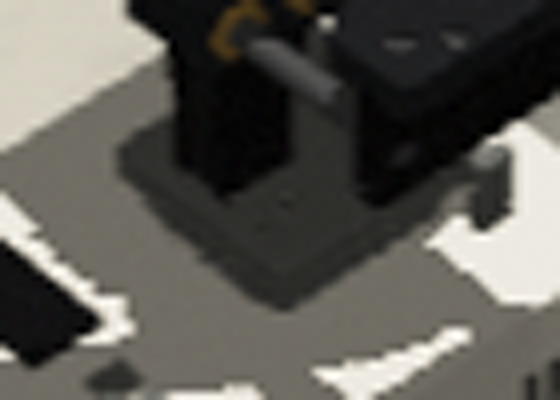

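The crop shows the near corner of the fingertips at (225,198). It is closing on the hatch, with roughly 7–9 mm to go.

Request:
arm_command(delta_rot=[[0, 0, 0], [0, 0, 0], [0, 0, 0], [0, 0, 0], [0, 0, 0]], delta_pos=[[0, 0, 0.0015], [0, 0, 0.003], [0, 0, 0.0045], [0, 0, 0.005], [0, 0, 0.005]], gripper=[1, 1, 1, 1, 1])

```text
time: 5.48
position: [0.5316, -0.3383, 0.0717]
tool_rot: [0.99, -0.141, -0.0, -0.0]
ft_force: [0.1, 0.5, -0.6]
grip_width: 0.0004
grip_force: 0.0
```

Request:
arm_command(delta_rot=[[0, 0, 0], [0, 0, 0], [0, 0, 0]], delta_pos=[[0, 0, 0.001], [0, 0, 0.002], [0, 0, 0.002]], gripper=[1, 1, 1])

```text
time: 5.73
position: [0.5318, -0.3385, 0.0699]
tool_rot: [0.99, -0.141, 0.0, 0.0]
ft_force: [0.6, 0.8, 0.4]
grip_width: 0.0005
grip_force: 0.1
```

Request:
arm_command(delta_rot=[[0, 0, 0], [0, 0, 0], [0, 0, 0]], delta_pos=[[0, 0, 0.001], [0, 0, 0.0015], [0, 0, 0.0015]], gripper=[1, 1, 1])

```text
time: 5.98
position: [0.5317, -0.3384, 0.0687]
tool_rot: [0.99, -0.141, 0.0, 0.0]
ft_force: [-1.0, -0.1, 2.5]
grip_width: 0.0002
grip_force: 1.4
```

Contact at about z=0.0695, reading 2.5 N. I'll press on in small steps.

Request:
arm_command(delta_rot=[[0, 0, 0], [0, 0, 0], [0, 0, 0], [0, 0, 0]], delta_pos=[[0, 0, 0.001], [0, 0, 0.002], [0, 0, 0.0025], [0, 0, 0.0025]], gripper=[1, 1, 1, 1])

```text
time: 6.32
position: [0.5315, -0.3384, 0.0658]
tool_rot: [0.99, -0.141, -0.0, -0.0]
ft_force: [-2.2, 0.1, 2.8]
grip_width: -0.0
grip_force: 1.5
```

Request:
arm_command(delta_rot=[[0, 0, 0], [0, 0, 0], [0, 0, 0]], delta_pos=[[0, 0, 0.0007], [0, 0, 0.0012], [0, 0, 0.0012]], gripper=[1, 1, 1])

```text
time: 6.57
position: [0.5315, -0.3384, 0.0646]
tool_rot: [0.99, -0.141, -0.0, -0.0]
ft_force: [-1.9, -0.6, 2.8]
grip_width: 0.0006
grip_force: 1.5
```

Request:
arm_command(delta_rot=[[0, 0, 0], [0, 0, 0], [0, 0, 0]], delta_pos=[[0, 0, 0.0005], [0, 0, 0.0008], [0, 0, 0.0008]], gripper=[1, 1, 1])

```text
time: 6.82
position: [0.5315, -0.3383, 0.0642]
tool_rot: [0.99, -0.141, -0.0, -0.0]
ft_force: [-2.7, 0.8, 4.1]
grip_width: 0.0006
grip_force: 2.4
```

Force is rising toward the stop and travel is about 5.5 mm, so the latch should have let go. I'll withdraw up, then forward.

Request:
arm_command(delta_rot=[[0, 0, 0], [0, 0, 0], [0, 0, 0], [0, 0, 0], [0, 0, 0], [0, 0, 0], [0, 0, 0], [0, 0, 0], [0, 0, 0], [0, 0, 0], [0, 0, 0], [0, 0, 0]], delta_pos=[[0, 0, -0.008], [0, 0, -0.025], [0, 0, -0.045], [-0.01, 0, -0.07], [-0.025, 0, -0.095], [-0.04, 0, -0.115], [-0.06, 0, -0.135], [-0.08, 0, -0.15], [-0.095, 0, -0.16], [-0.1, 0, -0.16], [-0.1, 0, -0.16], [-0.1, 0, -0.16]], gripper=[1, 1, 1, 1, 1, 1, 1, 1, 1, 1, 1, 1])

```text
time: 7.82
position: [0.4362, -0.3107, 0.2236]
tool_rot: [0.99, -0.141, 0.0, -0.0]
ft_force: [0.2, 0.0, -0.0]
grip_width: 0.0005
grip_force: 0.0
```

Request:
arm_command(delta_rot=[[0, 0, 0], [0, 0, 0], [0, 0, 0], [0, 0, 0], [0, 0, 0], [0, 0, 0], [0, 0, 0], [0, 0, 0], [0, 0, 0], [0, 0, 0], [0, 0, 0], [0, 0, 0]], delta_pos=[[0, 0, 0], [0, 0, 0], [0, 0, 0], [0, 0, 0], [0, 0, 0], [0, 0, 0], [0, 0, 0], [0, 0, 0], [0, 0, 0], [0, 0, 0], [0, 0, 0], [0, 0, 0]], gripper=[1, 1, 1, 1, 1, 1, 1, 1, 1, 1, 1, 1])

```text
time: 8.82
position: [0.4357, -0.3106, 0.224]
tool_rot: [0.99, -0.141, 0.0, 0.0]
ft_force: [-0.0, -0.2, -0.4]
grip_width: 0.0005
grip_force: 0.0
```

Run:
```python
from look import *
c,o=snap('scene','s5'); d,_=snap('wrist','w5'); print(o['ft_force'],o['position'],o['time'])
f=lambda i:cv2.resize(i,(400,300))
cv2.imwrite('pics/fin.png',np.hstack([cv2.resize(c['pixels'][140:290,230:430],(400,300)),f(d['pixels'])]))
```

```text
[-0.02106946 -0.18475533 -0.43865255] [ 0.43565898 -0.31055018  0.22400241] 8.8167
```

View pics/fin.png

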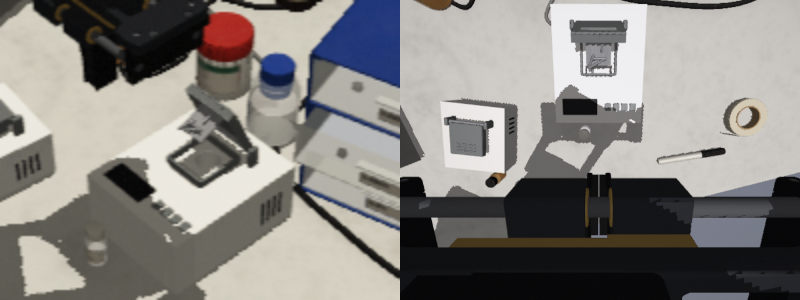

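The photometer hatch stands open, with its plate raised at left-pane (220,115) and clear of the hand. The power-pack hatch is shut and the vials are upright. I'll watch a further 2 s and then hand in.

Request:
arm_command(delta_rot=[[0, 0, 0], [0, 0, 0], [0, 0, 0], [0, 0, 0], [0, 0, 0], [0, 0, 0], [0, 0, 0], [0, 0, 0], [0, 0, 0], [0, 0, 0], [0, 0, 0], [0, 0, 0]], delta_pos=[[0, 0, 0], [0, 0, 0], [0, 0, 0], [0, 0, 0], [0, 0, 0], [0, 0, 0], [0, 0, 0], [0, 0, 0], [0, 0, 0], [0, 0, 0], [0, 0, 0], [0, 0, 0]], gripper=[1, 1, 1, 1, 1, 1, 1, 1, 1, 1, 1, 1])

```text
time: 9.92
position: [0.4357, -0.3105, 0.224]
tool_rot: [0.99, -0.141, 0.0, -0.0]
ft_force: [0.6, -0.3, 0.3]
grip_width: 0.0005
grip_force: 0.0
```

Request:
arm_command(delta_rot=[[0, 0, 0], [0, 0, 0], [0, 0, 0], [0, 0, 0], [0, 0, 0], [0, 0, 0], [0, 0, 0], [0, 0, 0], [0, 0, 0], [0, 0, 0], [0, 0, 0], [0, 0, 0]], delta_pos=[[0, 0, 0], [0, 0, 0], [0, 0, 0], [0, 0, 0], [0, 0, 0], [0, 0, 0], [0, 0, 0], [0, 0, 0], [0, 0, 0], [0, 0, 0], [0, 0, 0], [0, 0, 0]], gripper=[1, 1, 1, 1, 1, 1, 1, 1, 1, 1, 1, 1])

```text
time: 10.92
position: [0.4357, -0.3105, 0.224]
tool_rot: [0.99, -0.141, -0.0, -0.0]
ft_force: [0.6, -0.2, -0.4]
grip_width: 0.0006
grip_force: 0.0
```

Run:
```python
from look import *
from rig import robot
a=np.load('pics/s5.npy',allow_pickle=True).item()['c']['pixels']; c,o=snap('scene','s6')
e=cv2.absdiff(a,c['pixels'])[170:240,310:370].max(); print('change in hatch area',e)
if e<60: print(robot.hand_in())
```

```text
change in hatch area 5
the job is handed in; nothing more can be done
None
```

I pressed the photometer hatch once (about 4 N at the most); it popped and stayed open with the hand off for over 2 s, the fuse hatch looked shut and the visible bystanders in place, and I handed the job in at about 11 s, with no verdict returned.

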